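# Scrape the cheese rinds off the sprung scale platter

## Task

Take the scraper from its rest, press its blade gently but firmly (about 10 N, never more than 25 N) on the scale's platter behind the rinds at the back rim, and, keeping it upright and pressed, wipe all four rinds over the open edge into the waste pan. Go over the platter as often as it takes, moving the rinds only with the scraper, never with the fingers, and leave the other things on the counter alone. Then set the scraper upright back in its rest, lying on both ledges, and let go.

Things in the scene. Friction and masses are not known exactly. Their poses are not given: they have to be found in the camera images.
- scale: Grey scale housing, 170 (x) x 188 (y) x 50 mm, fixed on the counter; origin at the centre of its underside on the counter. Its y axis points to the platter's back rim, -y to the open edge and the waste pan.
- platter: Steel platter on the scale, 208 (x) x 230 (y) x 6 mm, axes as the scale's; origin at the centre of its upper face, about 75 mm up. Rims 6 mm high, 4 mm thick: back (inner face y = +111 mm) and sides (x = -100, +100 mm); the edge y = -115 mm is open and flush. Sprung: sinks a few mm at most, resting height differs a little. Press with 5 to 20 N; over 25 N overloads it.
- pan: Aluminium waste pan, open box 230 (x) x 140 (y) x 45 mm with 4 mm walls, fixed on the counter below the platter's open edge, which overhangs it by about 15 mm; origin at the centre of its underside, axes parallel to the scale's.
- rind0: One of four like dry cheese rinds, tan, slightly bent strips about 62 (x) x 26 (y) x 7 mm with a 3 mm high outer ledge, about 30 g, starting flat on the platter; origin at the centre of the underside.
- rind1: One of four like dry cheese rinds, tan, slightly bent strips about 62 (x) x 26 (y) x 7 mm with a 3 mm high outer ledge, about 30 g, starting flat on the platter; origin at the centre of the underside.
- rind2: One of four like dry cheese rinds, tan, slightly bent strips about 62 (x) x 26 (y) x 7 mm with a 3 mm high outer ledge, about 30 g, starting flat on the platter; origin at the centre of the underside.
- rind3: One of four like dry cheese rinds, tan, slightly bent strips about 62 (x) x 26 (y) x 7 mm with a 3 mm high outer ledge, about 30 g, starting flat on the platter; origin at the centre of the underside.
- scraper: White block 150 (x) x 36 (y) x 30 mm, upright wooden handle on top 85 (x) x 24 (y) mm, 30 to 79 mm above the block's underside; origin at the centre of that underside, z up. A grey blade 110 (x) x 12 (y) mm, centred, is clamped below it: it stands out 10 to 20 mm, each time different and not reported, firm under 25 N. 170 to 330 g. Same after a half turn; starts upright in its rest.
- rest: Wooden rest of the scraper, fixed, 184 (x) x 62 (y) mm; origin at the centre of its underside. Two ledges (61 to 86 mm either side of centre along x) carry the ends of the block's underside 30 mm above the counter, so that the blade hangs free between them. End and side walls rise to 37 mm; inside 172 x 54 mm.
- jar: Bystander: amber glass jar with a steel lid, 68 mm wide, 60 mm high; origin at the centre of its underside.
- crock: Bystander: squat wooden salt pot, 70 mm wide, 70 mm high; origin at the centre of its underside.
- bowl: Bystander: white bowl, 110 mm wide, 50 mm high; origin at the centre of its underside.
Things that resemble listed ones, but are neither listed nor needed, are in the scene too. Leave any grey or purple look-alike of the rind1 alone.

How it is judged:
On the way, in this order (a step that is already met when the one before it is completed fails the run):
1. The upright scraper is pressed on the platter with 4 N to 25 N in its back half, all four rinds still on the platter (contact force between scraper and platter between 4 and 25 N and y of scraper in the frame of platter above 0 m and angle between scraper's own z axis and vertical below 0.15 rad and y of each of rind0, rind1, rind2, rind3 in the frame of platter above -0.115 m and z of each of rind0, rind1, rind2, rind3 in the frame of platter above -0.005 m), for 0.15 s.
2. The upright scraper has wiped forward and is still pressed on the platter with at least 2 N within about 75 mm of the open edge (contact force between scraper and platter above 2 N and y of scraper in the frame of platter below -0.04 m and angle between scraper's own z axis and vertical below 0.15 rad), for 0.1 s.
3. All four rinds lie in the waste pan (x of rind0 in the frame of pan between -0.111 and 0.111 m and y of rind0 in the frame of pan between -0.066 and 0.066 m and z of rind0 in the frame of pan between 0 and 0.045 m and x of rind1 in the frame of pan between -0.111 and 0.111 m and y of rind1 in the frame of pan between -0.066 and 0.066 m and z of rind1 in the frame of pan between 0 and 0.045 m and x of rind2 in the frame of pan between -0.111 and 0.111 m and y of rind2 in the frame of pan between -0.066 and 0.066 m and z of rind2 in the frame of pan between 0 and 0.045 m and x of rind3 in the frame of pan between -0.111 and 0.111 m and y of rind3 in the frame of pan between -0.066 and 0.066 m and z of rind3 in the frame of pan between 0 and 0.045 m), for 0.2 s.
At the end, for the whole second after the job is handed in: All four rinds rest inside the waste pan, below its rim; the scraper stands released, at rest and upright (0.1 rad) on the ledges of its rest: origin 26 to 34 mm above the underside of the rest, within 15 mm of its centre along x and y, long axes within 0.25 rad (all of step 3 and linear speed of each of rind0, rind1, rind2, rind3 below 0.03 m/s and x of scraper in the frame of rest between -0.015 and 0.015 m and y of scraper in the frame of rest between -0.015 and 0.015 m and z of scraper in the frame of rest between 0.026 and 0.034 m and angle between scraper's own z axis and vertical below 0.1 rad and angle between the x axis of scraper and the x axis of rest, either way round below 0.25 rad and linear speed of scraper below 0.02 m/s); the robot touches nothing.
It fails at once if The scraper presses the platter with more than 25 N (contact force between scraper and platter above 25 N).
It fails at once if The robot touches a rind (contact force between any of the fingers, the arm and rind0 above 0.3 N or contact force between any of the fingers, the arm and rind1 above 0.3 N or contact force between any of the fingers, the arm and rind2 above 0.3 N or contact force between any of the fingers, the arm and rind3 above 0.3 N).
It fails at once if The robot itself pushes the platter (contact force between any of the fingers, the arm and platter above 5 N).
It fails at once if A bystander is moved by more than 20 mm (distance of any of jar, crock, bowl from where it was at the start of the episode above 0.02 m).
It also fails if it takes over 67 s, if anything falls off the work surface, if the arm or the gripper's body presses on something with over 40 N, if the wrist force passes 120 N, or if a joint passes its speed limit or range.

## Robot

A 6-joint arm with a two-finger parallel gripper is mounted at the origin on the work surface. World frame = base frame: x ahead of the robot, y to its left, z up, the work surface at z = 0. Lengths are in m, angles in rad, forces in N, time in s.
With the tool pointing down it reaches from about 0.35 to 0.775 m from the base axis. Payload 5.5 kg.
Tool frame: the origin (TCP) lies at the very end of the fingers, on their centre line; the grasp point (between the pads) lies 19 mm behind it (env.grasp_offset is the distance from the TCP to the grasp point, in m); z points along the fingers, x is the direction in which the jaws open and shut, and the axes are right-handed (so a half turn about z gives the same grasp; the last joint's range is limited). The gripper opens to 85 mm and grips with 20 to 120 N. Pads are 22 mm wide; open, the fingers measure 114 mm over their backs; the gripper's body (76 mm by 85 mm) begins 54 mm behind the grasp point. The pads swing forward as they close: fully open they stand 13 mm farther back than shut.
Start: joints at [1.017, 0.313, 0.046, 1.304, 0, 1.431], TCP at [0.231, 0.527, 0.207] pointing down, gripper open.
Joint ranges: [-2.76, 2.76], [-0.86, 1.69], [-1.03, 1.26], [-2.2, 2.34], [-1.47, 1.5], [-3.14, 3.14]. Speed limits (rad/s): [2.57, 2.57, 3.14, 3.14, 3.14, 3.14].

## Interface

Orientations are given as a unit quaternion [w, x, y, z].
In Python, from workcell import status, viewer, env gives the robot as it stands.
- The arm moves only by the tool carry_out, never from a script. Its argument "plan" is a list of rows, each an object of numbers: "x", "y", "z": the shift along the tool's x, y, z in m; "ax", "ay", "az": the turn, a rotation vector about the tool's x, y, z in rad; "hand": the opening, from 0 (shut) to 1 (fully open). In form: [{"x": .., "y": .., "z": .., "ax": .., "ay": .., "az": .., "hand": ..}, ...]. A call has 1 to 12 rows; each row is the pose to reach, as a shift and turn from the pose measured when the call began, along the tool's axes at that moment; what a row does not reach only later rows make up. A row lasts 1/12 s, in which the tool goes at most 41.7 mm and 7.16 degrees, less where a joint would pass 70% of its speed; a pose out of reach is approached as far as the arm can. A call with a gripper value outside its range is refused whole. The fingers move at their own pace and stop on an object; "squeeze" is the grip in N (left out, the last holds). Time passes only in rows, so rows that repeat a pose let the fingers close. It gives the time, the measured TCP pose, the force and the opening at its end, in the units of the state.
- status.get_state(): the state, without advancing time (a new reading comes with each control period).
- viewer.read_camera(name): name is "scene" or "top" or "wrist"; returns the picture (400x640x3 uint8, red, green, blue); there is no depth.
- viewer.camera_model(name): a dict with "vfov" (degrees; the focal length in pixels is half the picture's height over the tangent of half this angle, whatever the lens; pixels are square), "cx", "cy" (the principal point, pixels), "T" (4x4, takes a point from camera to world coordinates). Camera axes: x right, y down, z forward; pixel columns grow to the right and rows downward; lengths in m; the calibration is good to about 2 mm. A picture is of the moment at which its call begins: read the wrist's pose just before it. camera_model takes no time and is no camera call; for the wrist camera it gives the pose at the moment of the call.
- env.hand_in(): hands the job in, once; it reports no verdict.
The state is a dict: "clock": time; "joint_pos": joint angles; "qvel": joint speeds; "tau": joint torques, N m; "tcp_pos": TCP position; "orientation": TCP orientation; "wrist_force": force on the tool from outside, world axes, zero at the start; "ft_torque": the same for the moment, N m; "finger_gap": finger opening in m.
Only numpy, scipy, OpenCV 4.12 (cv2) and the standard library are available. Lean on these libraries where they do the work, as an engineer would, in place of code of your own. Each camera call takes 0.05 s, during which the arm holds its last target.

## Working session

There is one attempt and no reset: what is moved stays moved. The work goes in short steps, Python scripts to look and compute and a tool call to move; the robot and the scene stay as the last step left them, time stands still between calls to the robot, and variables do not carry over. Pictures are saved under pics/ and viewed, and the job is handed in when it is done.

Besides the shell and the picture viewer there is one more tool, called after "Emit:" by a JSON object that holds its "op" and its "data". carry_out: Moves the arm, as the interface text tells. Its arguments: {"type":"object","properties":{"plan":{"type":"array"},"squeeze":{"type":"number"}},"required":["plan"]}

```bash
ls; mkdir -p pics
python3 - <<'E'
from workcell import status, viewer, env
import cv2
s=status.get_state(); print(s)
for n in ["scene","top","wrist"]:
    m=viewer.camera_model(n); print(n,m)
    im=viewer.read_camera(n); cv2.imwrite(f"pics/{n}0.png",im[:,:,::-1])
E
```

```text
pics
{'clock': 0.0, 'joint_pos': array([1.01741935e+00, 3.14000064e-01, 4.50057926e-02, 1.30358904e+00,
       2.25543355e-05, 1.43117317e+00]), 'qvel': array([-1.39387447e-03,  3.08842103e-04,  8.46353125e-04,  1.56328730e-03,
       -1.88661215e-03, -7.12999654e-05]), 'tau': array([-1.30357871e-04, -4.80621064e+01,  2.98537034e+01,  1.92866108e-02,
       -1.75225146e-04,  2.00111765e-05]), 'tcp_pos': array([0.23090876, 0.52601475, 0.20632005]), 'orientation': array([ 3.69474396e-04,  8.37271795e-01,  5.46786194e-01, -8.13599814e-04]), 'wrist_force': array([-0.7489404 , -0.1265015 , -0.07584353]), 'ft_torque': array([ 0.02913704,  0.03566111, -0.04954037]), 'finger_gap': 0.08540861215026736}
scene {'vfov': 55.72264190181515, 'cx': 324.1020782048828, 'cy': 199.53839889387828, 'T': array([[ 0.73544662,  0.59383185, -0.32631579,  0.80418332],
       [ 0.67757167, -0.64727668,  0.3491841 , -0.26837503],
       [-0.00385996, -0.47790861, -0.87840108,  0.81389868],
       [ 0.        ,  0.        ,  0.        ,  1.        ]])}
top {'vfov': 56.18144475798266, 'cx': 318.2648962777885, 'cy': 194.7426969398812, 'T': array([[ 0.01356005, -0.99633782,  0.08442198,  0.45321735],
       [-0.99987011, -0.0142467 , -0.00753643,  0.03806679],
       [ 0.00871157, -0.08430882, -0.99640159,  1.10410934],
       [ 0.        ,  0.        ,  0.        ,  1.        ]])}
wrist {'vfov': 60.49731227543851, 'cx': 325.38451077247606, 'cy': 195.99074381115196, 'T': array([[ 4.02110830e-01,  8.66814642e-01,  2.94854636e-01,
         1.55527189e-01],
       [ 9.15590885e-01, -3.80527065e-01, -1.29971090e-01,
         5.60757170e-01],
       [-4.60674821e-04,  3.22229000e-01, -9.46661639e-01,
         3.73965799e-01],
       [ 0.00000000e+00,  0.00000000e+00,  0.00000000e+00,
         1.00000000e+00]])}
```

View pics/scene0.png

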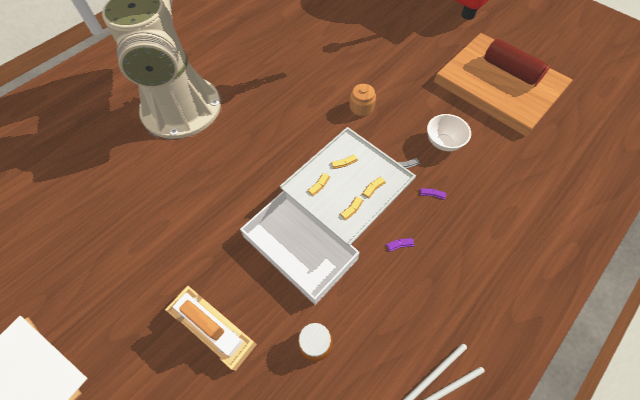

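View pics/top0.png

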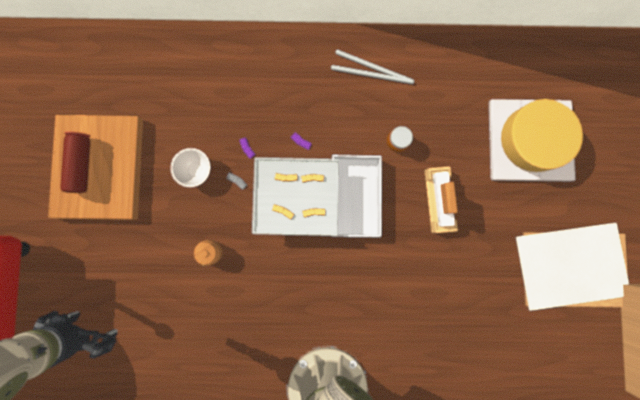

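View pics/wrist0.png

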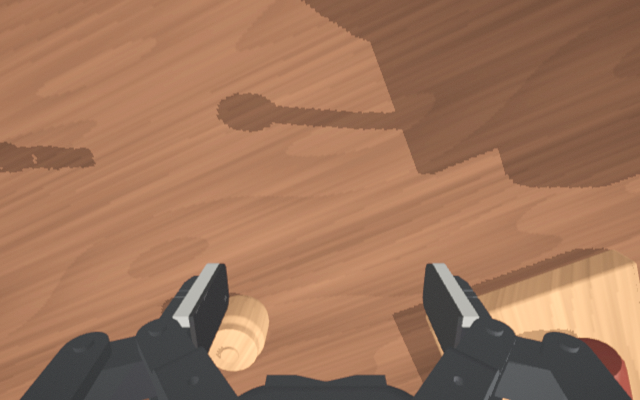

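The top view shows the platter at about (296,197), with four yellow rinds at (286,177), (313,178), (283,211) and (314,212). The pan is at (358,196) and the rest with the scraper at (441,200). The purple strips at (247,147) and (301,141) and the grey one at (236,180) are look-alikes off the platter, so I'll leave them. I'll enlarge to measure.

Run:
```python
import cv2
t=cv2.imread("pics/top0.png"); s=cv2.imread("pics/scene0.png")
cv2.imwrite("pics/t_a.png",cv2.resize(t[140:250,240:390],None,fx=5,fy=5,interpolation=cv2.INTER_CUBIC))
cv2.imwrite("pics/t_b.png",cv2.resize(t[155:245,410:470],None,fx=6,fy=6,interpolation=cv2.INTER_CUBIC))
cv2.imwrite("pics/s_a.png",cv2.resize(s[120:310,235:425],None,fx=3,fy=3,interpolation=cv2.INTER_CUBIC))
cv2.imwrite("pics/s_b.png",cv2.resize(s[280:375,160:260],None,fx=6,fy=6,interpolation=cv2.INTER_CUBIC))
```

```text
(no output)
```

View pics/t_a.png

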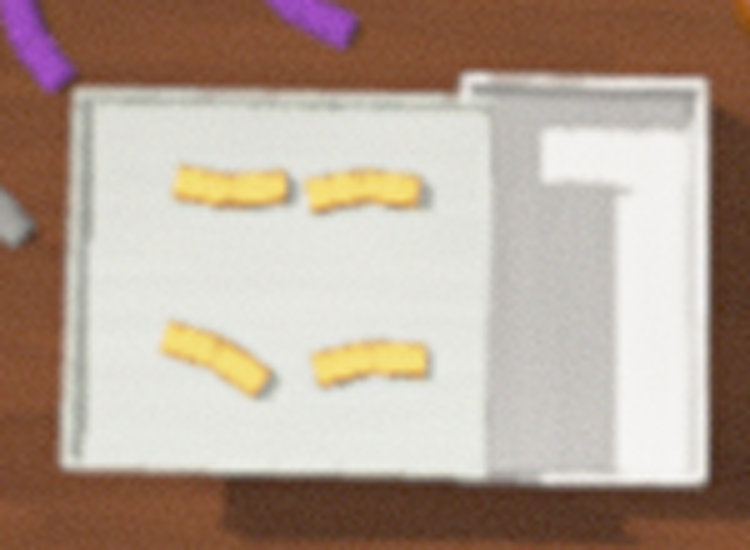

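View pics/t_b.png

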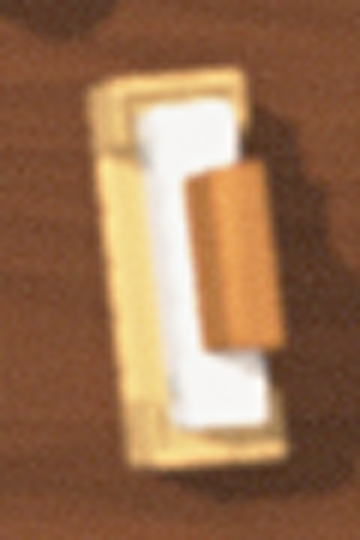

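View pics/s_a.png

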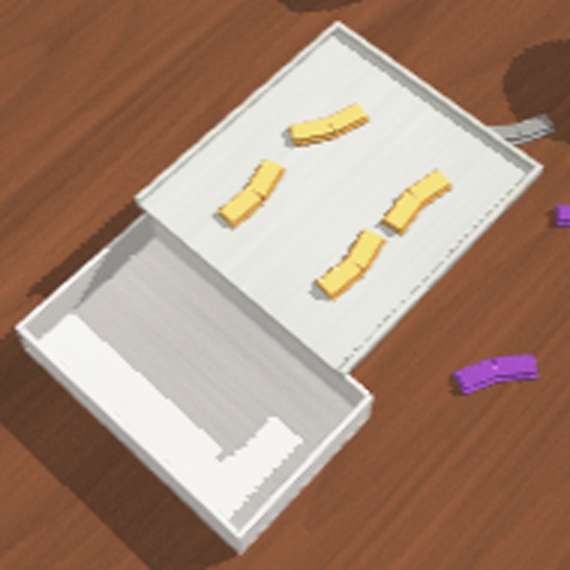

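View pics/s_b.png

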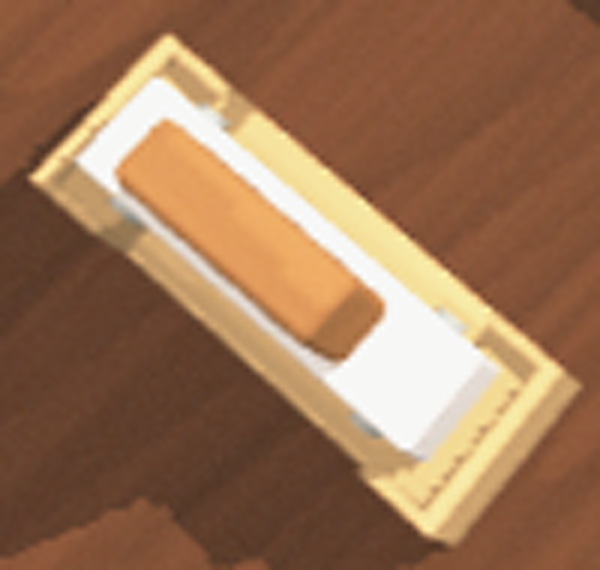

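```bash
cat > h.py <<'E'
import numpy as np
from workcell import status, viewer, env
from scipy.spatial.transform import Rotation as R
from scipy.optimize import least_squares
import cv2
def proj(m,P):
    T=np.array(m["T"]); f=200/np.tan(np.radians(m["vfov"])/2)
    c=(np.asarray(P)-T[:3,3])@T[:3,:3]
    return np.c_[c[:,0]/c[:,2]*f+m["cx"],c[:,1]/c[:,2]*f+m["cy"]]
def place(p,L,z=None):
    L=np.asarray(L,float); c,s=np.cos(p[2]),np.sin(p[2])
    return np.c_[p[0]+c*L[:,0]-s*L[:,1],p[1]+s*L[:,0]+c*L[:,1],L[:,2]+(p[3] if len(p)>3 else 0)]
def fit(p0,obs):
    r=lambda p:np.concatenate([(proj(m,place(p,L))-uv).ravel() for m,L,uv in obs])
    s=least_squares(r,p0); return s.x,np.round(s.fun.reshape(-1,2),1)
def un(px,f,ox,oy): return (np.asarray(px,float)+.5)/f-.5+[ox,oy]
E
python3 - <<'E'
from h import *
T=viewer.camera_model("top");S=viewer.camera_model("scene")
np.set_printoptions(precision=4,suppress=True)
L=[[.104,.115,.006],[-.104,.115,.006],[-.104,-.115,.006],[.104,-.115,.006]]
p,r=fit([.45,.05,0,.075],[(T,L,un([[74,90],[60,468],[487,475],[492,103]],5,240,140)),(S,L,un([[542,168],[338,22],[137,203],[345,372]],3,235,120))])
print("platter",p);print(r.T)
L=[[.115,.07,.045],[.115,-.07,.045],[-.115,-.07,.045]]
q,r=fit([.45,-.1,0],[(T,L[1:],un([[708,78],[706,485]],5,240,140)),(S,L[1:],un([[240,548],[18,328]],3,235,120))])
print("pan",q);print(r.T)
L=[[-.092,.031,.037],[-.092,-.031,.037],[.092,.031,.037],[.092,-.031,.037]]
w,r=fit([.45,-.25,0],[(T,L,un([[130,465],[288,455],[90,88],[243,70]],6,410,155)),(S,L,un([[170,35],[32,178],[580,383],[440,543]],6,160,280))])
print("rest",w);print(r.T)
L=[[-.075,.018,.06],[-.075,-.018,.06],[.075,.018,.06],[.075,-.018,.06]]
v,r=fit([.45,-.25,0],[(T,L,un([[172,425],[268,425],[135,112],[240,103]],6,410,155)),(S,L,un([[160,78],[78,160],[500,370],[420,458]],6,160,280))])
print("scraper",v);print(r.T)
E
```

```text
platter [ 0.5374  0.0956 -0.0028  0.0718]
[[-0.6 -0.2 -1.1 -1.2 -0.6 -0.9 -1.  -0.9]
 [-0.3 -0.4 -0.5 -1.5  0.1  0.3 -1.   1.1]]
pan [ 0.548  -0.0768 -0.019 ]
[[ 0.1 -1.  -1.  -0.8]
 [-0.8 -1.6 -1.   0.3]]
rest [ 0.5394 -0.3222  0.0978]
[[ 2.7 -2.   2.4 -1.8  0.4  0.8 -2.2 -1. ]
 [-1.1 -1.2 -2.1 -0.9 -0.2  0.1 -2.  -0.8]]
scraper [ 0.5396 -0.321   0.097 ]
[[ 1.9 -1.3  2.1 -2.7  0.1  0.2 -1.7 -1.7]
 [-0.9 -1.9 -1.9 -1.4 -0.8  0.  -1.9 -0.3]]
```

```bash
cat >> h.py <<'E'
def delta(pos,ang,st=None):
    """tool straight down at world pos, tool x axis at angle ang; returns shift, rotvec in tool axes"""
    st=st or status.get_state()
    q=st["orientation"]; R0=R.from_quat([q[1],q[2],q[3],q[0]])
    Rt=R.from_matrix(np.array([[np.cos(ang),np.sin(ang),0],[np.sin(ang),-np.cos(ang),0],[0,0,-1.]]).T.reshape(3,3).T if False else np.c_[[np.cos(ang),np.sin(ang),0],[np.sin(ang),-np.cos(ang),0],[0,0,-1.]])
    d=R0.inv().apply(np.asarray(pos)-st["tcp_pos"]); a=(R0.inv()*Rt).as_rotvec()
    print("xyz",np.round(d,4),"a",np.round(a,4)); return d,a
E
python3 - <<'E'
from h import *
delta([.51,-.32,.24],1.668)
delta([.42,0.15,.24],1.4)
E
```

```text
xyz [-0.6626  0.5957 -0.0327] a [-5.00e-04  1.20e-03 -5.11e-01]
xyz [-0.2684  0.3243 -0.0332] a [-0.0003  0.0013 -0.243 ]
```

Emit:
{"op": "carry_out", "data": {"plan": [{"x":-0.27,"y":0.32,"z":-0.033,"az":-0.24,"hand":1},{"x":-0.27,"y":0.32,"z":-0.033,"az":-0.24,"hand":1},{"x":-0.27,"y":0.32,"z":-0.033,"az":-0.24,"hand":1},{"x":-0.27,"y":0.32,"z":-0.033,"az":-0.24,"hand":1},{"x":-0.27,"y":0.32,"z":-0.033,"az":-0.24,"hand":1},{"x":-0.27,"y":0.32,"z":-0.033,"az":-0.24,"hand":1},{"x":-0.27,"y":0.32,"z":-0.033,"az":-0.24,"hand":1},{"x":-0.27,"y":0.32,"z":-0.033,"az":-0.24,"hand":1},{"x":-0.27,"y":0.32,"z":-0.033,"az":-0.24,"hand":1},{"x":-0.27,"y":0.32,"z":-0.033,"az":-0.24,"hand":1},{"x":-0.27,"y":0.32,"z":-0.033,"az":-0.24,"hand":1},{"x":-0.27,"y":0.32,"z":-0.033,"az":-0.24,"hand":1}]}}

```text
schema error: expected keys x, y, z, ax, ay, az, hand
```

Run:
```python
from h import *
import json
m=viewer.camera_model("wrist"); im=viewer.read_camera("wrist"); cv2.imwrite("pics/w1.png",im[:,:,::-1])
m["T"]=np.array(m["T"]).tolist(); json.dump(m,open("w1.json","w"))
delta([.51,-.32,.24],1.668); print(status.get_state()["tcp_pos"])
```

```text
xyz [-0.6626  0.5956 -0.0327] a [-4.00e-04  1.00e-03 -5.11e-01]
[0.2310401  0.52618808 0.20666597]
```

View pics/w1.png

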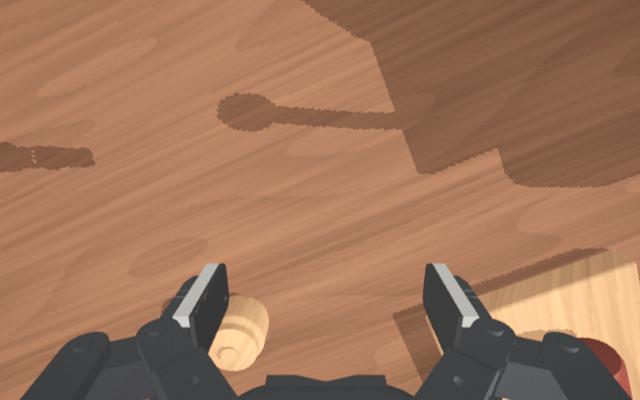

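The move was refused because every row needs all the keys, so this picture is unchanged. I'll resend it with them.

Emit:
{"op": "carry_out", "data": {"plan": [{"x":-0.27,"y":0.32,"z":-0.033,"ax":0,"ay":0,"az":-0.24,"hand":1},{"x":-0.27,"y":0.32,"z":-0.033,"ax":0,"ay":0,"az":-0.24,"hand":1},{"x":-0.27,"y":0.32,"z":-0.033,"ax":0,"ay":0,"az":-0.24,"hand":1},{"x":-0.27,"y":0.32,"z":-0.033,"ax":0,"ay":0,"az":-0.24,"hand":1},{"x":-0.27,"y":0.32,"z":-0.033,"ax":0,"ay":0,"az":-0.24,"hand":1},{"x":-0.27,"y":0.32,"z":-0.033,"ax":0,"ay":0,"az":-0.24,"hand":1},{"x":-0.27,"y":0.32,"z":-0.033,"ax":0,"ay":0,"az":-0.24,"hand":1},{"x":-0.27,"y":0.32,"z":-0.033,"ax":0,"ay":0,"az":-0.24,"hand":1},{"x":-0.27,"y":0.32,"z":-0.033,"ax":0,"ay":0,"az":-0.24,"hand":1},{"x":-0.27,"y":0.32,"z":-0.033,"ax":0,"ay":0,"az":-0.24,"hand":1},{"x":-0.27,"y":0.32,"z":-0.033,"ax":0,"ay":0,"az":-0.24,"hand":1}]}}

```text
clock: 1.12
tcp_pos: [0.4182, 0.1455, 0.2403]
orientation: [0.002, 0.768, 0.64, -0.0]
wrist_force: [1.4, -0.3, 0.3]
finger_gap: 0.0856
```

```bash
cat >> h.py <<'E'
import json
def snap(name,fn):
    m=viewer.camera_model(name); im=viewer.read_camera(name); cv2.imwrite(f"pics/{fn}.png",im[:,:,::-1])
    m["T"]=np.array(m["T"]).tolist(); json.dump({k:m[k] for k in m},open(f"{fn}.json","w"))
E
python3 - <<'E'
from h import *
snap("wrist","w2")
delta([.51,-.32,.24],1.668); print(status.get_state()["tcp_pos"])
E
```

```text
xyz [-0.4427  0.1748  0.001 ] a [ 0.0007  0.0017 -0.2776]
[0.41746439 0.14685842 0.24013934]
```

View pics/w2.png

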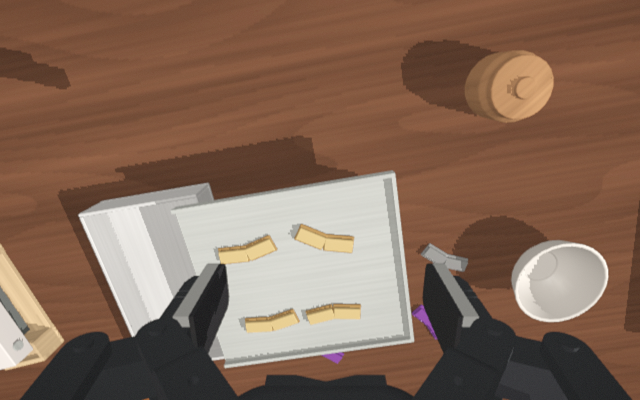

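The wrist view shows the platter with corners at about (395,172), (413,341), (226,366) and (172,210). All four rinds are on it, and the grey look-alike (443,257) and the purple ones are off it. Next I'll move above the rest.

Emit:
{"op": "carry_out", "data": {"plan": [{"x":-0.44,"y":0.21,"z":0,"ax":0,"ay":0,"az":-0.278,"hand":1},{"x":-0.44,"y":0.21,"z":0,"ax":0,"ay":0,"az":-0.278,"hand":1},{"x":-0.44,"y":0.21,"z":0,"ax":0,"ay":0,"az":-0.278,"hand":1},{"x":-0.44,"y":0.21,"z":0,"ax":0,"ay":0,"az":-0.278,"hand":1},{"x":-0.44,"y":0.21,"z":0,"ax":0,"ay":0,"az":-0.278,"hand":1},{"x":-0.44,"y":0.21,"z":0,"ax":0,"ay":0,"az":-0.278,"hand":1},{"x":-0.44,"y":0.21,"z":0,"ax":0,"ay":0,"az":-0.278,"hand":1},{"x":-0.44,"y":0.21,"z":0,"ax":0,"ay":0,"az":-0.278,"hand":1},{"x":-0.44,"y":0.21,"z":0,"ax":0,"ay":0,"az":-0.278,"hand":1},{"x":-0.44,"y":0.21,"z":0,"ax":0,"ay":0,"az":-0.278,"hand":1},{"x":-0.44,"y":0.21,"z":0,"ax":0,"ay":0,"az":-0.278,"hand":1},{"x":-0.44,"y":0.21,"z":0,"ax":0,"ay":0,"az":-0.278,"hand":1}]}}

```text
clock: 2.17
tcp_pos: [0.5446, -0.3192, 0.2406]
orientation: [0.0, 0.671, 0.741, -0.0]
wrist_force: [1.7, 0.8, -0.2]
finger_gap: 0.0854
```

Run:
```python
from h import *
np.set_printoptions(precision=4,suppress=True)
snap("wrist","w3")
print(status.get_state()["tcp_pos"],status.get_state()["joint_pos"])
T=viewer.camera_model("top");S=viewer.camera_model("scene")
W=json.load(open("w2.json"))
L=[[.104,.115,.006],[-.104,.115,.006],[-.104,-.115,.006],[.104,-.115,.006]]
ot=(T,L,un([[74,90],[60,468],[487,475],[492,103]],5,240,140));os=(S,L,un([[542,168],[338,22],[137,203],[345,372]],3,235,120))
ow=(W,L,[[413,341],[395,172],[172,210],[226,366]])
for o in ([ow],[ot],[os],[ow,ot,os]):
    p,r=fit([.53,.09,0,.075],o);print(p);print(r.T)
```

```text
[ 0.5461 -0.327   0.2381] [-0.6638  0.4316  0.2934  1.4296 -0.0034 -0.7577]
[ 0.5391  0.0975 -0.0082  0.073 ]
[[ 0.6 -0.1 -0.  -0.5]
 [-0.8  0.7 -0.2  0.2]]
[ 0.5354  0.0932 -0.0081  0.0739]
[[ 0.3  0.3 -0.4 -0.1]
 [ 0.   0.1  0.5 -0.7]]
[0.5374 0.0987 0.0005 0.0683]
[[-0.1 -0.4  0.1  0.3]
 [-0.2  0.5 -1.   0.6]]
[ 0.5387  0.0969 -0.0069  0.0728]
[[ 0.2 -0.9 -0.8 -0.9 -1.  -0.9 -1.8 -1.5  0.4  0.1 -0.3 -0.3]
 [-1.2  0.2 -0.4 -0.  -1.  -1.1 -0.7 -1.8  0.   0.  -1.6  0.8]]
```

View pics/w3.png

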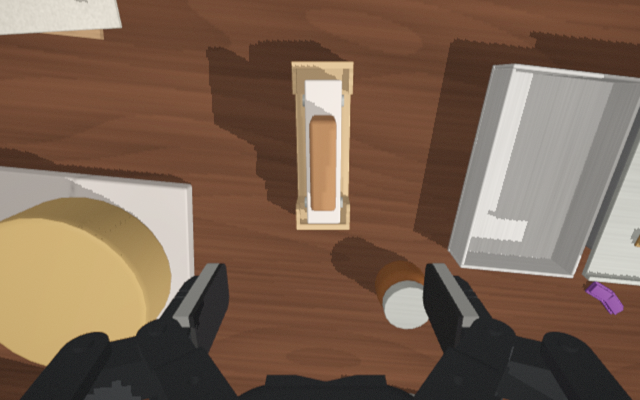

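The wrist view shows the rest and scraper at about (322,145), with the handle at (322,163). The jar is at (405,300). The arm was still settling, so I'll take another picture and measure from that.

Run:
```python
from h import *
np.set_printoptions(precision=4,suppress=True)
snap("wrist","w4")
print(status.get_state()["tcp_pos"],status.get_state()["qvel"])
im=cv2.imread("pics/w4.png"); cv2.imwrite("pics/w4c.png",cv2.resize(im[45:245,270:380],None,fx=3,fy=3,interpolation=cv2.INTER_CUBIC))
```

```text
[ 0.545  -0.3232  0.2379] [ 0.0577 -0.0673 -0.0781  0.0351  0.0343  0.0346]
```

View pics/w4c.png

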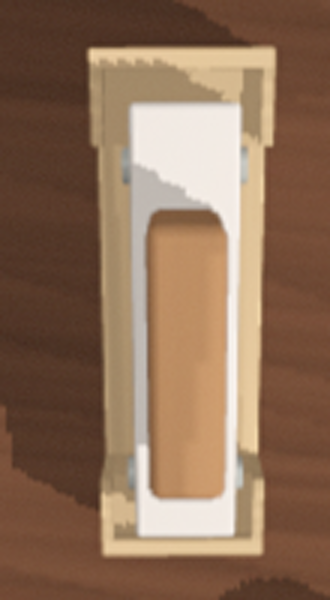

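Run:
```python
from h import *
np.set_printoptions(precision=4,suppress=True)
W=json.load(open("w4.json"))
L=[[-.092,-.031,.037],[-.092,.031,.037],[.092,.031,.037],[.092,-.031,.037]]
w,r=fit([.54,-.32,.1],[(W,L,un([[88,48],[274,48],[262,553],[103,553]],3,270,45))]);print("rest",w);print(r.T)
L=[[-.075,-.018,.06],[-.075,.018,.06],[.075,.018,.06],[.075,-.018,.06]]
v,r=fit([.54,-.32,.1],[(W,L,un([[130,102],[240,102],[235,536],[138,536]],3,270,45))]);print("scr",v);print(r.T)
H=[[-.0425,-.012,.109],[-.0425,.012,.109],[.0425,.012,.109],[.0425,-.012,.109]]
print((proj(W,place(v,H))-[270,45]+.5)*3-.5)
delta([v[0],v[1],.16],v[2]+np.pi/2)
T=viewer.camera_model("top");S=viewer.camera_model("scene")
# bystanders: top centers
def ray(m,uv,z):
    T_=np.array(m["T"]);f=200/np.tan(np.radians(m["vfov"])/2);d=T_[:3,:3]@[(uv[0]-m["cx"])/f,(uv[1]-m["cy"])/f,1];return T_[:3,3]+d*(z-T_[2,3])/d[2]
print("jar",ray(T,(401,137),.06),"crock",ray(T,(207,252),.07),"bowl",ray(T,(191,167),.05))
```

```text
rest [ 0.5378 -0.322   0.1006]
[[ 0.1  0.  -0.2  0. ]
 [ 0.3 -0.2 -0.2  0.1]]
scr [ 0.5377 -0.3208  0.1026]
[[-0.5  0.6  0.2 -0.3]
 [ 0.1 -0.2 -0.   0.2]]
[[145.3101 223.4193]
 [230.1443 222.6913]
 [227.1272 502.5051]
 [149.6031 503.044 ]]
xyz [ 0.0031 -0.007   0.0779] a [-0.0011  0.0014 -0.0091]
jar [ 0.7095 -0.2025  0.06  ] crock [0.3798 0.3316 0.07  ] bowl [0.6162 0.3916 0.05  ]
```

Rest and scraper poses agree: the rest is at (.538,-.322), yaw .10, and the scraper at (.538,-.321), yaw .10. The handle overlay matches the picture. I'll descend to the handle in stages.

Emit:
{"op": "carry_out", "data": {"plan": [{"x":0.003,"y":-0.007,"z":0.03,"ax":0,"ay":0,"az":-0.009,"hand":1},{"x":0.003,"y":-0.007,"z":0.06,"ax":0,"ay":0,"az":-0.009,"hand":1},{"x":0.003,"y":-0.007,"z":0.09,"ax":0,"ay":0,"az":-0.009,"hand":1},{"x":0.003,"y":-0.007,"z":0.11,"ax":0,"ay":0,"az":-0.009,"hand":1},{"x":0.003,"y":-0.007,"z":0.115,"ax":0,"ay":0,"az":-0.009,"hand":1},{"x":0.003,"y":-0.007,"z":0.115,"ax":0,"ay":0,"az":-0.009,"hand":1},{"x":0.003,"y":-0.007,"z":0.115,"ax":0,"ay":0,"az":-0.009,"hand":1}]}}

```text
clock: 2.85
tcp_pos: [0.5384, -0.3201, 0.1238]
orientation: [0.0, 0.669, 0.743, -0.001]
wrist_force: [0.1, 0.3, 0.1]
finger_gap: 0.0854
```

Run:
```python
from h import *
np.set_printoptions(precision=4,suppress=True)
print(status.get_state()["tcp_pos"],status.get_state()["qvel"])
delta([.5377,-.3208,.066],.1026+np.pi/2)
```

```text
[ 0.5384 -0.3201  0.1238] [-0.0057 -0.0166  0.032   0.0022 -0.0031 -0.0001]
xyz [-0.0005 -0.0007  0.0578] a [-0.0006  0.0016  0.0012]
```

Emit:
{"op": "carry_out", "data": {"plan": [{"x":0,"y":-0.001,"z":0.03,"ax":0,"ay":0.001,"az":0.001,"hand":1},{"x":0,"y":-0.001,"z":0.05,"ax":0,"ay":0.001,"az":0.001,"hand":1},{"x":0,"y":-0.001,"z":0.058,"ax":0,"ay":0.001,"az":0.001,"hand":1},{"x":0,"y":-0.001,"z":0.058,"ax":0,"ay":0.001,"az":0.001,"hand":1},{"x":0,"y":-0.001,"z":0.058,"ax":0,"ay":0.001,"az":0.001,"hand":0.3},{"x":0,"y":-0.001,"z":0.058,"ax":0,"ay":0.001,"az":0.001,"hand":0.0},{"x":0,"y":-0.001,"z":0.058,"ax":0,"ay":0.001,"az":0.001,"hand":0.0},{"x":0,"y":-0.001,"z":0.058,"ax":0,"ay":0.001,"az":0.001,"hand":0.0},{"x":0,"y":-0.001,"z":0.058,"ax":0,"ay":0.001,"az":0.001,"hand":0.0},{"x":0,"y":-0.001,"z":0.058,"ax":0,"ay":0.001,"az":0.001,"hand":0.0}], "squeeze": 90}}

```text
clock: 3.68
tcp_pos: [0.538, -0.3211, 0.067]
orientation: [0.001, 0.67, 0.742, -0.001]
wrist_force: [-0.2, -0.6, 4.3]
finger_gap: 0.0218
```

Run:
```python
from h import *
np.set_printoptions(precision=4,suppress=True)
s=status.get_state()
print(s["tcp_pos"],s["finger_gap"],s["wrist_force"])
delta([.5377,-.3208,.16],.1026+np.pi/2)
```

```text
[ 0.538  -0.3211  0.067 ] 0.021802694861270913 [-0.152  -0.5811  4.3127]
xyz [ 0.0001 -0.0002 -0.093 ] a [0.0007 0.0025 0.    ]
```

Emit:
{"op": "carry_out", "data": {"plan": [{"x":0,"y":0,"z":-0.02,"ax":0,"ay":0.002,"az":0,"hand":0},{"x":0,"y":0,"z":-0.045,"ax":0,"ay":0.002,"az":0,"hand":0},{"x":0,"y":0,"z":-0.075,"ax":0,"ay":0.002,"az":0,"hand":0},{"x":0,"y":0,"z":-0.105,"ax":0,"ay":0.002,"az":0,"hand":0},{"x":0,"y":0,"z":-0.12,"ax":0,"ay":0.002,"az":0,"hand":0},{"x":0,"y":0,"z":-0.12,"ax":0,"ay":0.002,"az":0,"hand":0},{"x":0,"y":0,"z":-0.12,"ax":0,"ay":0.002,"az":0,"hand":0}]}}

```text
clock: 4.27
tcp_pos: [0.5381, -0.321, 0.1872]
orientation: [0.001, 0.67, 0.742, 0.0]
wrist_force: [0.2, 0.5, -3.4]
finger_gap: 0.022
```

Run:
```python
from h import *
np.set_printoptions(precision=4,suppress=True)
s=status.get_state()
print(s["tcp_pos"],s["finger_gap"],s["wrist_force"],s["ft_torque"])
snap("wrist","w5"); snap("scene","s5")
s=cv2.imread("pics/s5.png");cv2.imwrite("pics/s5c.png",cv2.resize(s[200:400,130:330],None,fx=3,fy=3,interpolation=cv2.INTER_CUBIC))
# target over platter: platter frame (x=+42,y=+90)
p=np.array([.5389,.0972,-.0075])
w=place(p,[[.042,.09,0],[-.042,.09,0],[.042,-.12,0]]);print(w)
delta([w[0,0],w[0,1],.187],np.pi/2-.0075)
```

```text
[ 0.5381 -0.321   0.1872] 0.021961654025064805 [ 0.1759  0.4576 -3.3505] [-0.0166  0.018  -0.0071]
[[ 0.5816  0.1869  0.    ]
 [ 0.4976  0.1875  0.    ]
 [ 0.58   -0.0231  0.    ]]
xyz [ 0.4998  0.0963 -0.0014] a [-0.0018 -0.0017  0.11  ]
```

View pics/w5.png

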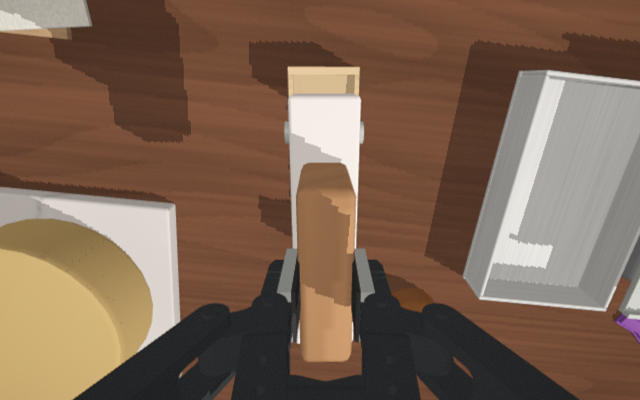

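View pics/s5c.png

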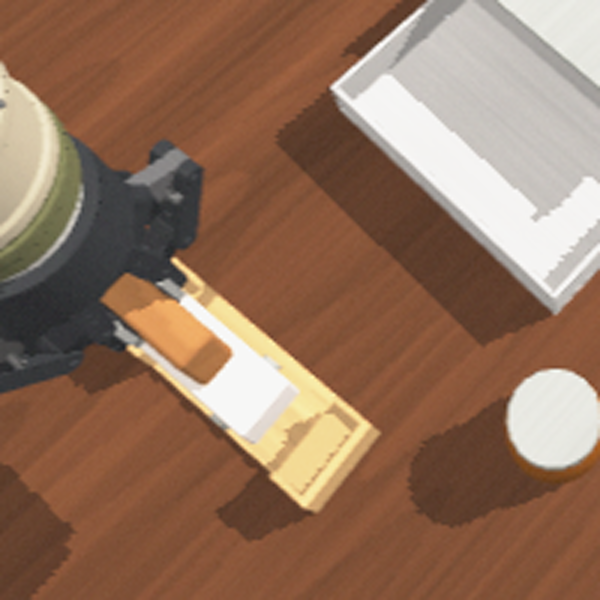

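The scraper is gripped and upright in both views, handle between the pads, and weighs about 3.4 N. I'll carry it over the back of the platter, at +x.

Emit:
{"op": "carry_out", "data": {"plan": [{"x":0.25,"y":0.048,"z":-0.002,"ax":-0.001,"ay":-0.002,"az":0.055,"hand":0},{"x":0.25,"y":0.048,"z":-0.002,"ax":-0.001,"ay":-0.002,"az":0.055,"hand":0},{"x":0.25,"y":0.048,"z":-0.002,"ax":-0.001,"ay":-0.002,"az":0.055,"hand":0},{"x":0.25,"y":0.048,"z":-0.002,"ax":-0.001,"ay":-0.002,"az":0.055,"hand":0},{"x":0.25,"y":0.048,"z":-0.002,"ax":-0.001,"ay":-0.002,"az":0.055,"hand":0},{"x":0.25,"y":0.048,"z":-0.002,"ax":-0.001,"ay":-0.002,"az":0.055,"hand":0},{"x":0.37,"y":0.07,"z":-0.002,"ax":-0.001,"ay":-0.002,"az":0.11,"hand":0},{"x":0.4,"y":0.078,"z":-0.002,"ax":-0.001,"ay":-0.002,"az":0.11,"hand":0},{"x":0.43,"y":0.084,"z":-0.002,"ax":-0.001,"ay":-0.002,"az":0.11,"hand":0},{"x":0.46,"y":0.09,"z":-0.002,"ax":-0.001,"ay":-0.002,"az":0.11,"hand":0},{"x":0.49,"y":0.096,"z":-0.002,"ax":-0.001,"ay":-0.002,"az":0.11,"hand":0},{"x":0.5,"y":0.096,"z":-0.002,"ax":-0.001,"ay":-0.002,"az":0.11,"hand":0}]}}

```text
clock: 5.37
tcp_pos: [0.5794, 0.1791, 0.1852]
orientation: [-0.001, 0.71, 0.704, -0.002]
wrist_force: [1.3, -0.7, -2.1]
finger_gap: 0.0224
```

Emit:
{"op": "carry_out", "data": {"plan": [{"x":0,"y":0,"z":0,"ax":0,"ay":0,"az":0,"hand":0},{"x":0,"y":0,"z":0,"ax":0,"ay":0,"az":0,"hand":0}]}}

```text
clock: 5.53
tcp_pos: [0.5774, 0.1816, 0.1822]
orientation: [-0.003, 0.708, 0.706, -0.004]
wrist_force: [-0.3, -1.1, -3.0]
finger_gap: 0.022
```

Run:
```python
from h import *
np.set_printoptions(precision=4,suppress=True)
s=status.get_state()
print(s["tcp_pos"],s["finger_gap"],s["wrist_force"],s["ft_torque"],s["clock"])
snap("wrist","w6"); snap("scene","s6"); snap("top","t6")
s=cv2.imread("pics/s6.png");cv2.imwrite("pics/s6c.png",cv2.resize(s[70:310,235:435],None,fx=2.5,fy=2.5,interpolation=cv2.INTER_CUBIC))
delta([.5816,.1869,.187],np.pi/2-.0075)
```

```text
[0.5774 0.1816 0.1822] 0.02204972312729919 [-0.3127 -1.1033 -2.998 ] [-0.06    0.0041 -0.0134] 5.5333
xyz [ 0.0089  0.0029 -0.0033] a [-0.007   0.0019 -0.0009]
```

View pics/w6.png

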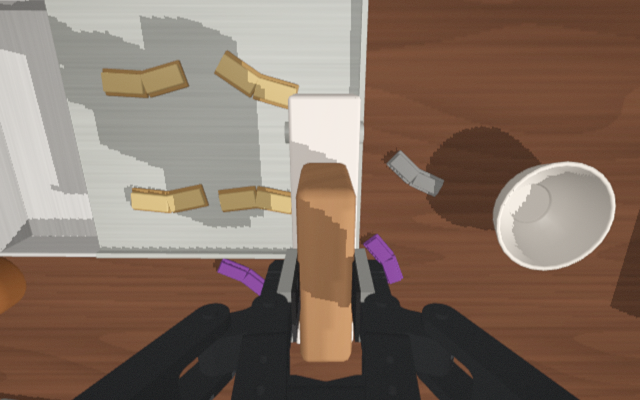

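View pics/s6c.png

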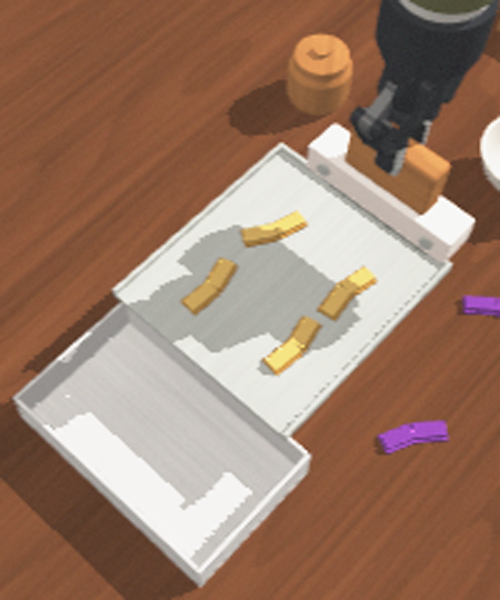

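The held scraper is above the back rim end of the platter. The rinds lie ahead of it at (145,79), (257,80), (169,199) and (256,200). I'll work out their extents in the platter frame.

```bash
cat >> h.py <<'E'
def ray(m,uv,z):
    T_=np.array(m["T"]);f=200/np.tan(np.radians(m["vfov"])/2);d=T_[:3,:3]@[(uv[0]-m["cx"])/f,(uv[1]-m["cy"])/f,1];return T_[:3,3]+d*(z-T_[2,3])/d[2]
PL=np.array([.5389,.0972,-.0075])
def toP(w,p=PL):
    c,s=np.cos(p[2]),np.sin(p[2]);d=np.asarray(w)[:2]-p[:2];return np.round(np.array([c*d[0]+s*d[1],-s*d[0]+c*d[1]])*1000,1)
E
python3 - <<'E'
from h import *
W=json.load(open("w2.json"))
for n,l in dict(backm=[(300,225),(294,238),(355,236),(352,253)],backp=[(306,312),(307,322),(360,305),(361,317)],frontm=[(219,250),(220,263),(270,236),(276,247)],frontp=[(245,320),(248,332),(294,309),(299,322)]).items():
    print(n,[toP(ray(W,u,.078)).tolist() for u in l])
W=json.load(open("w6.json"))
print([toP(ray(W,u,.078)).tolist() for u in [(298,95),(103,68),(130,190),(225,53),(295,212)]])
E
```

```text
backm [[-64.2, 11.6], [-50.5, 2.4], [-41.7, 66.5], [-22.3, 60.4]]
backp [[43.9, -3.0], [57.8, -4.5], [45.1, 59.6], [61.6, 58.4]]
frontm [[-50.4, -79.9], [-34.9, -83.1], [-57.2, -22.2], [-43.4, -18.8]]
frontp [[42.7, -74.8], [59.9, -75.6], [37.5, -15.7], [56.2, -13.6]]
[[-34.0, 64.6], [-52.6, -80.3], [42.6, -76.8], [-63.4, 11.5], [61.5, 60.1]]
```

Emit:
{"op": "carry_out", "data": {"plan": [{"x":0.009,"y":0.003,"z":0.0,"ax":-0.007,"ay":0.002,"az":-0.001,"hand":0},{"x":0.009,"y":0.003,"z":0.02,"ax":-0.007,"ay":0.002,"az":-0.001,"hand":0},{"x":0.009,"y":0.003,"z":0.04,"ax":-0.007,"ay":0.002,"az":-0.001,"hand":0},{"x":0.009,"y":0.003,"z":0.045,"ax":-0.007,"ay":0.002,"az":-0.001,"hand":0},{"x":0.009,"y":0.003,"z":0.045,"ax":-0.007,"ay":0.002,"az":-0.001,"hand":0},{"x":0.009,"y":0.003,"z":0.045,"ax":-0.007,"ay":0.002,"az":-0.001,"hand":0},{"x":0.009,"y":0.003,"z":0.045,"ax":-0.007,"ay":0.002,"az":-0.001,"hand":0}]}}

```text
clock: 6.27
tcp_pos: [0.5823, 0.1866, 0.14]
orientation: [0.001, 0.71, 0.704, 0.001]
wrist_force: [-0.1, -0.3, -2.4]
finger_gap: 0.0225
```

Run:
```python
from h import *
np.set_printoptions(precision=4,suppress=True)
s=status.get_state()
print(s["tcp_pos"],toP(s["tcp_pos"]),s["wrist_force"],s["ft_torque"],s["clock"])
delta([.5816,.1869,.13],np.pi/2-.0075)
```

```text
[0.5823 0.1866 0.14  ] [42.7 89.7] [-0.0846 -0.3375 -2.3859] [ 0.0107 -0.0093 -0.0108] 6.2667
xyz [ 0.0003 -0.0007  0.01  ] a [ 0.0019 -0.0005 -0.0008]
```

Emit:
{"op": "carry_out", "data": {"plan": [{"x":0,"y":-0.001,"z":0.003,"ax":0.002,"ay":0,"az":-0.001,"hand":0},{"x":0,"y":-0.001,"z":0.006,"ax":0.002,"ay":0,"az":-0.001,"hand":0},{"x":0,"y":-0.001,"z":0.007,"ax":0.002,"ay":0,"az":-0.001,"hand":0},{"x":0,"y":-0.001,"z":0.008,"ax":0.002,"ay":0,"az":-0.001,"hand":0},{"x":0,"y":-0.001,"z":0.009,"ax":0.002,"ay":0,"az":-0.001,"hand":0},{"x":0,"y":-0.001,"z":0.009,"ax":0.002,"ay":0,"az":-0.001,"hand":0}]}}

```text
clock: 6.77
tcp_pos: [0.5814, 0.1867, 0.1313]
orientation: [-0.0, 0.71, 0.705, 0.0]
wrist_force: [-1.5, 0.4, 0.1]
finger_gap: 0.0221
```

Emit:
{"op": "carry_out", "data": {"plan": [{"x":0,"y":0,"z":0.001,"ax":0,"ay":0,"az":0,"hand":0},{"x":0,"y":0,"z":0.002,"ax":0,"ay":0,"az":0,"hand":0},{"x":0,"y":0,"z":0.002,"ax":0,"ay":0,"az":0,"hand":0}]}}

```text
clock: 7.02
tcp_pos: [0.5815, 0.1867, 0.1303]
orientation: [0.0, 0.71, 0.705, 0.001]
wrist_force: [-1.9, -0.1, 7.0]
finger_gap: 0.0222
```

Emit:
{"op": "carry_out", "data": {"plan": [{"x":0,"y":0,"z":0.0005,"ax":0,"ay":0,"az":0,"hand":0},{"x":0,"y":0,"z":0.0005,"ax":0,"ay":0,"az":0,"hand":0}]}}

```text
clock: 7.18
tcp_pos: [0.5815, 0.1867, 0.1306]
orientation: [0.001, 0.71, 0.705, 0.001]
wrist_force: [-2.5, -1.1, 4.2]
finger_gap: 0.022
```

Emit:
{"op": "carry_out", "data": {"plan": [{"x":-0.004,"y":0,"z":0.0011,"ax":0,"ay":0,"az":0,"hand":0},{"x":-0.012,"y":0,"z":0.0013,"ax":0,"ay":0,"az":0,"hand":0},{"x":-0.022,"y":0,"z":0.0013,"ax":0,"ay":0,"az":0,"hand":0},{"x":-0.032,"y":0,"z":0.0013,"ax":0,"ay":0,"az":0,"hand":0},{"x":-0.042,"y":0,"z":0.0013,"ax":0,"ay":0,"az":0,"hand":0}]}}

```text
clock: 7.6
tcp_pos: [0.5826, 0.1459, 0.1304]
orientation: [0.0, 0.709, 0.705, 0.003]
wrist_force: [0.5, 3.5, 5.7]
finger_gap: 0.0217
```

```bash
cat > st.py <<'E'
from h import *
np.set_printoptions(precision=4,suppress=True)
s=status.get_state(); q=s["orientation"]; Rm=R.from_quat([q[1],q[2],q[3],q[0]]).as_matrix()
print(s["clock"],s["tcp_pos"],toP(s["tcp_pos"]),"F",s["wrist_force"],"M",s["ft_torque"],"tilt",np.round(Rm[:2,2],4),"yaw",np.arctan2(Rm[1,0],Rm[0,0])-np.pi/2)
E
python3 st.py
```

```text
7.6 [0.5826 0.1459 0.1304] [43.3 49.1] F [0.5185 3.5358 5.6968] M [ 1.1117  0.1131 -0.0564] tilt [0.0054 0.004 ] yaw -0.005890953435017554
```

Emit:
{"op": "carry_out", "data": {"plan": [{"x":-0.01,"y":0,"z":0.0012,"ax":0,"ay":0,"az":0,"hand":0},{"x":-0.02,"y":0,"z":0.0012,"ax":0,"ay":0,"az":0,"hand":0},{"x":-0.03,"y":0,"z":0.0012,"ax":0,"ay":0,"az":0,"hand":0},{"x":-0.04,"y":0,"z":0.0012,"ax":0,"ay":0,"az":0,"hand":0},{"x":-0.05,"y":0,"z":0.0012,"ax":0,"ay":0,"az":0,"hand":0}]}}

```text
clock: 8.02
tcp_pos: [0.5835, 0.097, 0.1302]
orientation: [0.0, 0.709, 0.705, 0.006]
wrist_force: [-0.5, 4.4, 5.9]
finger_gap: 0.0218
```

```bash
python3 st.py
python3 - <<'E'
from h import *
snap("wrist","w7")
E
```

```text
8.0167 [0.5835 0.097  0.1302] [44.6  0.2] F [-0.4946  4.3544  5.945 ] M [ 1.2778  0.3078 -0.0108] tilt [0.0086 0.0075] yaw -0.004889578373888259
```

View pics/w7.png

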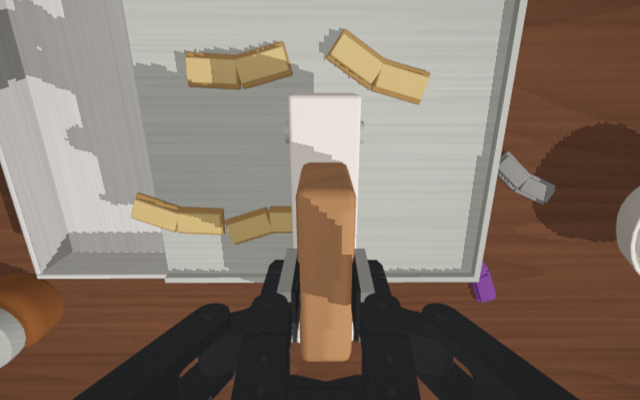

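The blade is pushing both +x rinds forward in a line, the front one reaching the open edge at about (135,208). I'll continue with small tilt corrections.

Run:
```python
from h import *
w=place(PL,[[.042,-.05,0]])[0]; delta([w[0],w[1],.1292],np.pi/2-.0075)
```

```text
xyz [-0.0483 -0.0027  0.0006] a [ 0.0083 -0.0061  0.0011]
```

Emit:
{"op": "carry_out", "data": {"plan": [{"x":-0.01,"y":-0.001,"z":0.001,"ax":0.004,"ay":-0.003,"az":0.001,"hand":0},{"x":-0.02,"y":-0.002,"z":0.0009,"ax":0.008,"ay":-0.006,"az":0.001,"hand":0},{"x":-0.03,"y":-0.003,"z":0.0008,"ax":0.008,"ay":-0.006,"az":0.001,"hand":0},{"x":-0.04,"y":-0.003,"z":0.0007,"ax":0.008,"ay":-0.006,"az":0.001,"hand":0},{"x":-0.05,"y":-0.003,"z":0.0006,"ax":0.008,"ay":-0.006,"az":0.001,"hand":0},{"x":-0.058,"y":-0.003,"z":0.0006,"ax":0.008,"ay":-0.006,"az":0.001,"hand":0}]}}

```text
clock: 8.57
tcp_pos: [0.5815, 0.0379, 0.1303]
orientation: [0.0, 0.71, 0.705, 0.002]
wrist_force: [-0.8, 4.2, 6.7]
finger_gap: 0.022
```

```bash
python3 st.py
python3 - <<'E'
from h import *
snap("wrist","w8")
w=place(PL,[[.042,-.11,0]])[0]; delta([w[0],w[1],.1292],np.pi/2-.0075)
E
```

```text
8.5667 [0.5815 0.0379 0.1303] [ 43.1 -59. ] F [-0.8198  4.207   6.6588] M [ 1.221   0.1033 -0.0249] tilt [0.0038 0.0031] yaw -0.006799340071977911
xyz [-0.0497 -0.0011  0.001 ] a [ 0.0036 -0.002  -0.0004]
```

View pics/w8.png

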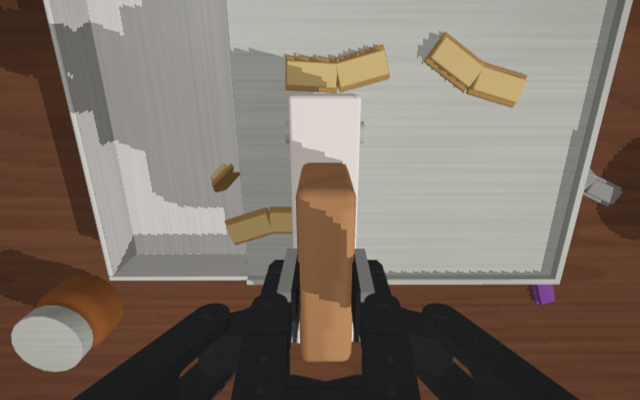

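The front rind has tipped over the edge at (225,178) and the second one is coming. I'll push on to the edge.

Emit:
{"op": "carry_out", "data": {"plan": [{"x":-0.01,"y":-0.001,"z":0.0011,"ax":0.004,"ay":-0.002,"az":0,"hand":0},{"x":-0.02,"y":-0.001,"z":0.0011,"ax":0.004,"ay":-0.002,"az":0,"hand":0},{"x":-0.03,"y":-0.001,"z":0.001,"ax":0.004,"ay":-0.002,"az":0,"hand":0},{"x":-0.04,"y":-0.001,"z":0.001,"ax":0.004,"ay":-0.002,"az":0,"hand":0},{"x":-0.048,"y":-0.001,"z":0.0008,"ax":0.004,"ay":-0.002,"az":0,"hand":0},{"x":-0.052,"y":-0.001,"z":0.0006,"ax":0.004,"ay":-0.002,"az":0,"hand":0},{"x":-0.054,"y":-0.001,"z":0.0004,"ax":0.004,"ay":-0.002,"az":0,"hand":0}]}}

```text
clock: 9.2
tcp_pos: [0.5813, -0.0172, 0.1306]
orientation: [0.0, 0.71, 0.704, 0.002]
wrist_force: [0.5, 4.0, 4.8]
finger_gap: 0.0224
```

```bash
python3 st.py
python3 - <<'E'
from h import *
snap("wrist","w9");snap("scene","s9")
s=cv2.imread("pics/s9.png");cv2.imwrite("pics/s9c.png",cv2.resize(s[120:310,235:425],None,fx=3,fy=3,interpolation=cv2.INTER_CUBIC))
E
```

```text
9.2 [ 0.5813 -0.0172  0.1306] [  43.3 -114.1] F [0.466  3.9558 4.7548] M [ 0.9492 -0.0125 -0.0131] tilt [0.0026 0.002 ] yaw -0.008042347836488606
```

View pics/w9.png

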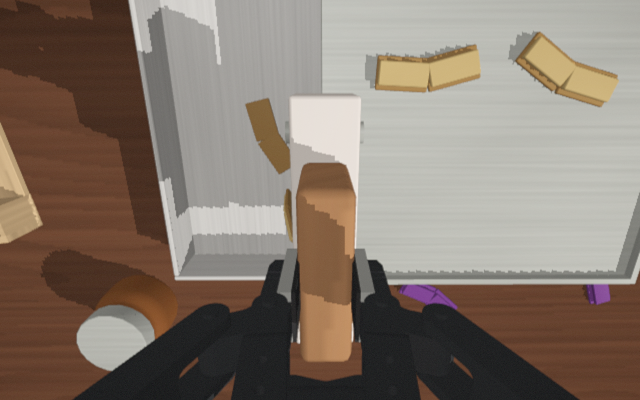

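View pics/s9c.png

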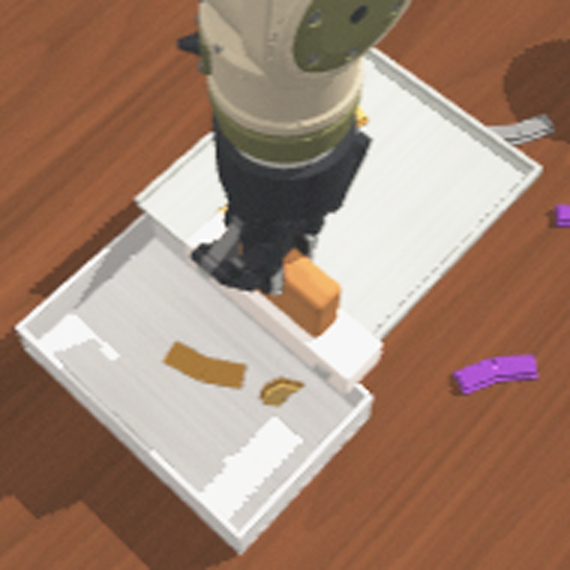

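One rind lies flat in the pan at (205,365). The second, at (280,390), is upright or falling. I'll lift up and look.

Emit:
{"op": "carry_out", "data": {"plan": [{"x":0,"y":0,"z":-0.01,"ax":0.002,"ay":-0.002,"az":0,"hand":0},{"x":0,"y":0,"z":-0.03,"ax":0.002,"ay":-0.002,"az":0,"hand":0},{"x":0.02,"y":-0.02,"z":-0.05,"ax":0.002,"ay":-0.002,"az":0,"hand":0},{"x":0.05,"y":-0.04,"z":-0.05,"ax":0.002,"ay":-0.002,"az":0,"hand":0},{"x":0.09,"y":-0.06,"z":-0.05,"ax":0.002,"ay":-0.002,"az":0,"hand":0},{"x":0.13,"y":-0.08,"z":-0.05,"ax":0.002,"ay":-0.002,"az":0,"hand":0},{"x":0.17,"y":-0.085,"z":-0.05,"ax":0.002,"ay":-0.002,"az":0,"hand":0},{"x":0.2,"y":-0.085,"z":-0.05,"ax":0.002,"ay":-0.002,"az":0,"hand":0},{"x":0.205,"y":-0.085,"z":-0.05,"ax":0.002,"ay":-0.002,"az":0,"hand":0},{"x":0.205,"y":-0.085,"z":-0.04,"ax":0.002,"ay":-0.002,"az":0,"hand":0},{"x":0.205,"y":-0.085,"z":-0.03,"ax":0.002,"ay":-0.002,"az":0,"hand":0},{"x":0.205,"y":-0.085,"z":-0.02,"ax":0.002,"ay":-0.002,"az":0,"hand":0}]}}

```text
clock: 10.3
tcp_pos: [0.4976, 0.1872, 0.1489]
orientation: [0.0, 0.71, 0.704, -0.001]
wrist_force: [0.4, 0.2, -1.9]
finger_gap: 0.0221
```

```bash
python3 st.py
python3 - <<'E'
from h import *
snap("scene","s10");snap("wrist","w10")
s=cv2.imread("pics/s10.png");cv2.imwrite("pics/s10c.png",cv2.resize(s[120:310,235:425],None,fx=3,fy=3,interpolation=cv2.INTER_CUBIC))
w=place(PL,[[-.042,.09,0]])[0]; delta([w[0],w[1],.14],np.pi/2-.0075)
E
```

```text
10.3 [0.4976 0.1872 0.1489] [-42.   89.7] F [ 0.4316  0.1911 -1.9093] M [ 0.0149 -0.0202 -0.034 ] tilt [-0.0009 -0.0022] yaw -0.008947197378012861
xyz [0.001  0.0015 0.0075] a [-0.0049  0.0027 -0.0026]
```

View pics/s10c.png

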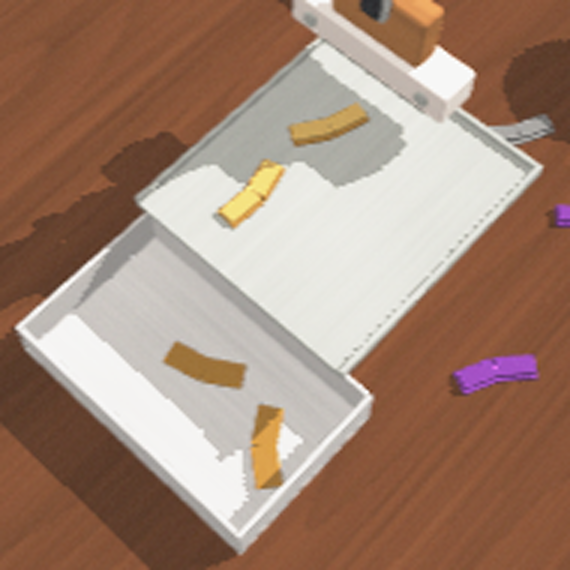

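View pics/w10.png

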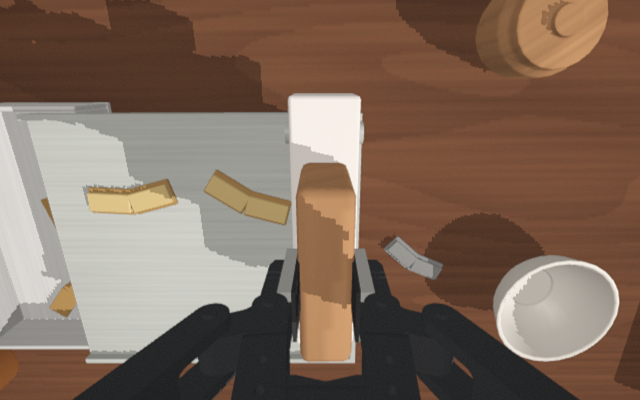

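Two rinds lie in the pan, at (205,365) and (267,447), and the +x half of the platter is clean. Second pass, on the -x side.

Emit:
{"op": "carry_out", "data": {"plan": [{"x":0.001,"y":0.001,"z":0.006,"ax":-0.003,"ay":0.002,"az":-0.002,"hand":0},{"x":0.001,"y":0.001,"z":0.011,"ax":-0.003,"ay":0.002,"az":-0.002,"hand":0},{"x":0.001,"y":0.001,"z":0.014,"ax":-0.003,"ay":0.002,"az":-0.002,"hand":0},{"x":0.001,"y":0.001,"z":0.016,"ax":-0.003,"ay":0.002,"az":-0.002,"hand":0},{"x":0.001,"y":0.001,"z":0.017,"ax":-0.003,"ay":0.002,"az":-0.002,"hand":0},{"x":0.001,"y":0.001,"z":0.017,"ax":-0.003,"ay":0.002,"az":-0.002,"hand":0}]}}

```text
clock: 10.9
tcp_pos: [0.4971, 0.1871, 0.131]
orientation: [-0.0, 0.71, 0.704, -0.001]
wrist_force: [-2.4, -1.8, 2.0]
finger_gap: 0.022
```

```bash
python3 st.py
```

```text
10.9 [0.4971 0.1871 0.131 ] [-42.5  89.6] F [-2.3934 -1.7501  1.9716] M [-0.2983  0.3199  0.0248] tilt [-0.0015 -0.0012] yaw -0.00841114022018008
```

Emit:
{"op": "carry_out", "data": {"plan": [{"x":0,"y":0,"z":0.001,"ax":0,"ay":0,"az":0,"hand":0},{"x":0,"y":0,"z":0.0012,"ax":0,"ay":0,"az":0,"hand":0},{"x":-0.01,"y":0,"z":0.0014,"ax":0,"ay":0,"az":0,"hand":0},{"x":-0.02,"y":0,"z":0.0014,"ax":0,"ay":0,"az":0,"hand":0}]}}

```text
clock: 11.23
tcp_pos: [0.4981, 0.1681, 0.1306]
orientation: [-0.0, 0.709, 0.705, 0.001]
wrist_force: [-0.1, 4.0, 5.2]
finger_gap: 0.0217
```

```bash
python3 st.py
python3 - <<'E'
from h import *
w=place(PL,[[-.042,0.0,0]])[0]; delta([w[0],w[1],.1293],np.pi/2-.0075)
E
```

```text
11.2333 [0.4981 0.1681 0.1306] [-41.3  70.6] F [-0.1321  3.9764  5.1847] M [ 1.174  -0.0208 -0.0039] tilt [0.0015 0.0017] yaw -0.006519070184083153
xyz [-0.0706 -0.0008  0.0012] a [ 0.0015 -0.0017  0.001 ]
```

Emit:
{"op": "carry_out", "data": {"plan": [{"x":-0.01,"y":-0.001,"z":0.0013,"ax":0.002,"ay":-0.002,"az":0,"hand":0},{"x":-0.02,"y":-0.001,"z":0.0013,"ax":0.002,"ay":-0.002,"az":0,"hand":0},{"x":-0.03,"y":-0.001,"z":0.0013,"ax":0.002,"ay":-0.002,"az":0,"hand":0},{"x":-0.04,"y":-0.001,"z":0.0013,"ax":0.002,"ay":-0.002,"az":0,"hand":0},{"x":-0.05,"y":-0.001,"z":0.0013,"ax":0.002,"ay":-0.002,"az":0,"hand":0},{"x":-0.06,"y":-0.001,"z":0.0013,"ax":0.002,"ay":-0.002,"az":0,"hand":0},{"x":-0.07,"y":-0.001,"z":0.0013,"ax":0.002,"ay":-0.002,"az":0,"hand":0}]}}

```text
clock: 11.82
tcp_pos: [0.498, 0.0979, 0.1303]
orientation: [0.0, 0.709, 0.705, 0.002]
wrist_force: [0.1, 4.2, 6.2]
finger_gap: 0.0225
```

```bash
python3 st.py
python3 - <<'E'
from h import *
snap("wrist","w11")
w=place(PL,[[-.042,-.06,0]])[0]; delta([w[0],w[1],.1293],np.pi/2-.0075)
E
```

```text
11.8167 [0.498  0.0979 0.1303] [-40.9   0.4] F [0.0807 4.2399 6.1813] M [ 1.3773 -0.0345 -0.0004] tilt [0.0028 0.0023] yaw -0.006549205704670991
xyz [-0.0588 -0.0011  0.0009] a [ 0.0026 -0.0007 -0.0003]
```

View pics/w11.png

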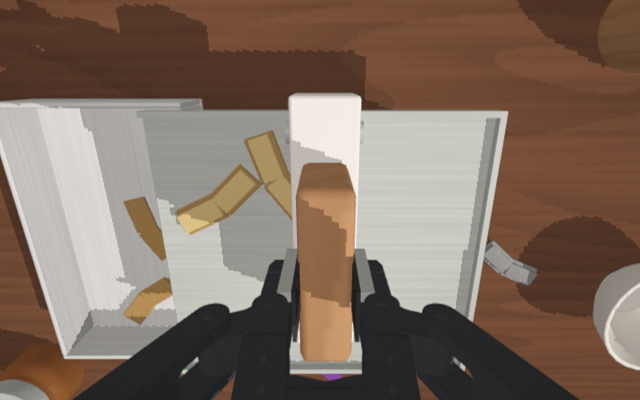

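The two -x rinds are being pushed: the back one has turned, at (270,175), and the front one is at (218,200). Both are still in front of the blade.

Emit:
{"op": "carry_out", "data": {"plan": [{"x":-0.01,"y":-0.001,"z":0.0012,"ax":0.003,"ay":-0.001,"az":0,"hand":0},{"x":-0.02,"y":-0.001,"z":0.0012,"ax":0.003,"ay":-0.001,"az":0,"hand":0},{"x":-0.03,"y":-0.001,"z":0.0011,"ax":0.003,"ay":-0.001,"az":0,"hand":0},{"x":-0.04,"y":-0.001,"z":0.0011,"ax":0.003,"ay":-0.001,"az":0,"hand":0},{"x":-0.05,"y":-0.001,"z":0.001,"ax":0.003,"ay":-0.001,"az":0,"hand":0},{"x":-0.06,"y":-0.001,"z":0.001,"ax":0.003,"ay":-0.001,"az":0,"hand":0}]}}

```text
clock: 12.37
tcp_pos: [0.4976, 0.036, 0.1302]
orientation: [0.0, 0.71, 0.704, 0.002]
wrist_force: [-0.4, 5.0, 6.5]
finger_gap: 0.0218
```

```bash
python3 st.py
python3 - <<'E'
from h import *
snap("wrist","w12")
w=place(PL,[[-.042,-.114,0]])[0]; delta([w[0],w[1],.1295],np.pi/2-.0075)
E
```

```text
12.3667 [0.4976 0.036  0.1302] [-40.8 -61.5] F [-0.4406  5.0015  6.5172] M [ 1.3278 -0.0263 -0.0104] tilt [0.0027 0.002 ] yaw -0.007686499324786489
xyz [-0.0509 -0.0011  0.0007] a [ 0.0025 -0.0004 -0.0014]
```

View pics/w12.png

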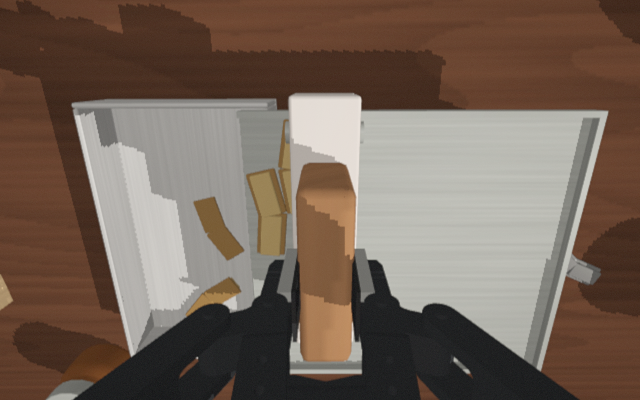

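Both rinds lie along the blade near the edge. I'll finish the stroke, drawing slightly inward from the side.

Emit:
{"op": "carry_out", "data": {"plan": [{"x":-0.01,"y":0.001,"z":0.0011,"ax":0.002,"ay":0,"az":-0.001,"hand":0},{"x":-0.02,"y":0.003,"z":0.001,"ax":0.002,"ay":0,"az":-0.001,"hand":0},{"x":-0.03,"y":0.004,"z":0.001,"ax":0.002,"ay":0,"az":-0.001,"hand":0},{"x":-0.038,"y":0.005,"z":0.0009,"ax":0.002,"ay":0,"az":-0.001,"hand":0},{"x":-0.046,"y":0.005,"z":0.0007,"ax":0.002,"ay":0,"az":-0.001,"hand":0},{"x":-0.051,"y":0.005,"z":0.0005,"ax":0.002,"ay":0,"az":-0.001,"hand":0},{"x":-0.052,"y":0.005,"z":0.0005,"ax":0.002,"ay":0,"az":-0.001,"hand":0}]}}

```text
clock: 13.0
tcp_pos: [0.5029, -0.0187, 0.1304]
orientation: [0.0, 0.71, 0.704, 0.002]
wrist_force: [-0.1, 3.6, 6.2]
finger_gap: 0.0218
```

```bash
python3 st.py
python3 - <<'E'
from h import *
snap("wrist","w13");snap("scene","s13")
s=cv2.imread("pics/s13.png");cv2.imwrite("pics/s13c.png",cv2.resize(s[120:310,235:425],None,fx=3,fy=3,interpolation=cv2.INTER_CUBIC))
E
```

```text
13.0 [ 0.5029 -0.0187  0.1304] [ -35.2 -116.1] F [-0.074   3.6141  6.2152] M [ 1.1993 -0.0592 -0.0268] tilt [0.0028 0.0016] yaw -0.00911717798357281
```

View pics/w13.png

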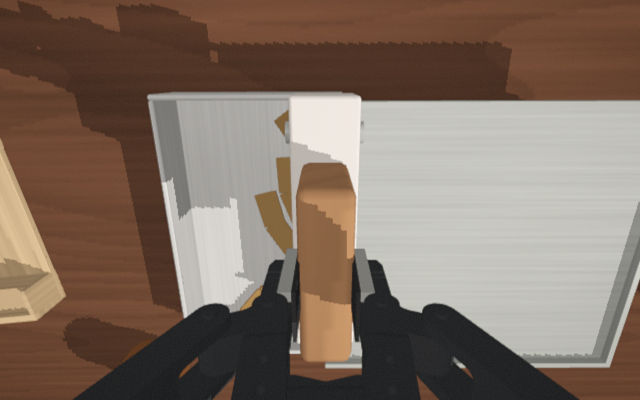

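View pics/s13c.png

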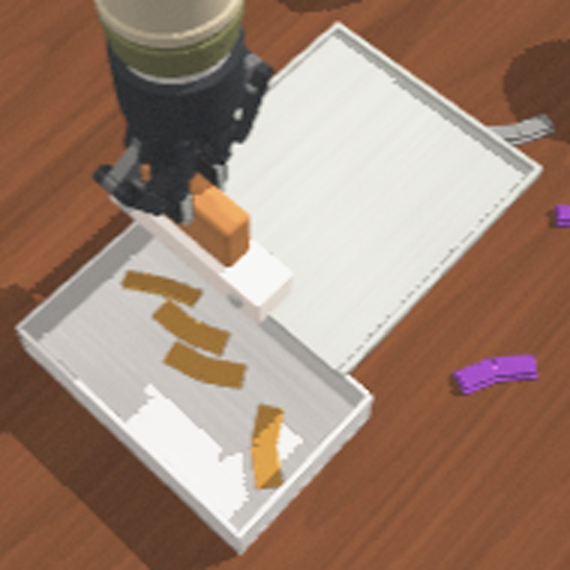

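All four rinds appear in the pan, at (160,288), (192,328), (205,365) and (267,447), and the platter is clear. I'll lift and carry the scraper to the rest.

Run:
```python
from h import *
delta([.5378,-.322,.19],np.pi/2+.1006)
```

```text
xyz [-0.303   0.0378 -0.0598] a [ 0.0028 -0.0009 -0.1095]
```

Emit:
{"op": "carry_out", "data": {"plan": [{"x":0,"y":0,"z":-0.02,"ax":0,"ay":0,"az":0,"hand":0},{"x":-0.005,"y":0,"z":-0.05,"ax":0.003,"ay":-0.001,"az":0,"hand":0},{"x":-0.04,"y":0.005,"z":-0.06,"ax":0.003,"ay":-0.001,"az":-0.01,"hand":0},{"x":-0.075,"y":0.009,"z":-0.06,"ax":0.003,"ay":-0.001,"az":-0.03,"hand":0},{"x":-0.11,"y":0.014,"z":-0.06,"ax":0.003,"ay":-0.001,"az":-0.05,"hand":0},{"x":-0.145,"y":0.018,"z":-0.06,"ax":0.003,"ay":-0.001,"az":-0.07,"hand":0},{"x":-0.18,"y":0.022,"z":-0.06,"ax":0.003,"ay":-0.001,"az":-0.09,"hand":0},{"x":-0.215,"y":0.027,"z":-0.06,"ax":0.003,"ay":-0.001,"az":-0.11,"hand":0},{"x":-0.25,"y":0.031,"z":-0.06,"ax":0.003,"ay":-0.001,"az":-0.11,"hand":0},{"x":-0.28,"y":0.035,"z":-0.06,"ax":0.003,"ay":-0.001,"az":-0.11,"hand":0},{"x":-0.3,"y":0.038,"z":-0.06,"ax":0.003,"ay":-0.001,"az":-0.11,"hand":0},{"x":-0.303,"y":0.038,"z":-0.06,"ax":0.003,"ay":-0.001,"az":-0.11,"hand":0}]}}

```text
clock: 14.1
tcp_pos: [0.5368, -0.3273, 0.1883]
orientation: [-0.0, 0.672, 0.74, -0.001]
wrist_force: [0.4, -0.5, -2.5]
finger_gap: 0.022
```

```bash
python3 - <<'E'
from h import *
snap("scene","s14")
s=cv2.imread("pics/s14.png");cv2.imwrite("pics/s14c.png",cv2.resize(s[120:310,235:425],None,fx=3,fy=3,interpolation=cv2.INTER_CUBIC))
snap("wrist","w14")
delta([.5378,-.322,.1],np.pi/2+.1006)
E
python3 st.py
```

```text
xyz [0.0015 0.0016 0.0887] a [-0.0022 -0.0011 -0.0024]
14.2 [ 0.5366 -0.3237  0.1887] [   0.8 -420.9] F [-0.1886  0.8246 -2.2114] M [-0.0006  0.0355 -0.0286] tilt [-0.0023  0.0009] yaw 0.09819900236120738
```

View pics/s14c.png

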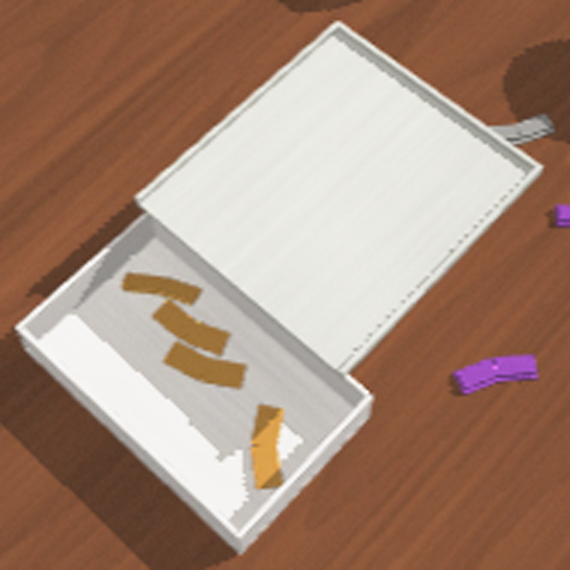

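View pics/w14.png

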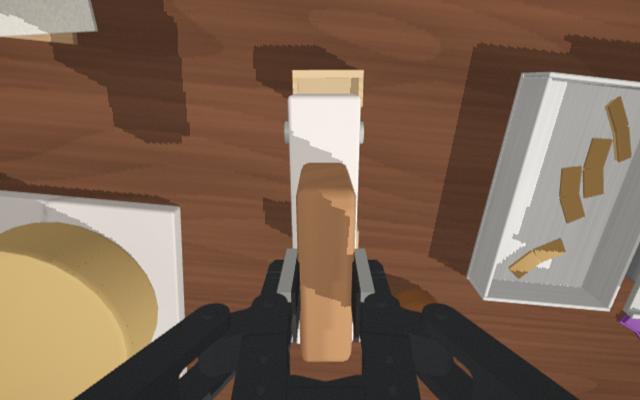

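All four rinds lie flat in the pan, at (618,130), (597,167), (572,193) and (538,258) in the wrist view, and the scraper sits in the hand as it did when picked up. I'll lower it onto the ledges.

Emit:
{"op": "carry_out", "data": {"plan": [{"x":0.002,"y":0.002,"z":0.01,"ax":-0.002,"ay":-0.001,"az":-0.002,"hand":0},{"x":0.002,"y":0.002,"z":0.03,"ax":-0.002,"ay":-0.001,"az":-0.002,"hand":0},{"x":0.002,"y":0.002,"z":0.06,"ax":-0.002,"ay":-0.001,"az":-0.002,"hand":0},{"x":0.002,"y":0.002,"z":0.075,"ax":-0.002,"ay":-0.001,"az":-0.002,"hand":0},{"x":0.002,"y":0.002,"z":0.08,"ax":-0.002,"ay":-0.001,"az":-0.002,"hand":0},{"x":0.002,"y":0.002,"z":0.08,"ax":-0.002,"ay":-0.001,"az":-0.002,"hand":0},{"x":0.002,"y":0.002,"z":0.08,"ax":-0.002,"ay":-0.001,"az":-0.002,"hand":0}]}}

```text
clock: 14.78
tcp_pos: [0.5382, -0.321, 0.1094]
orientation: [0.0, 0.671, 0.742, -0.0]
wrist_force: [0.1, -0.1, -1.4]
finger_gap: 0.0221
```

```bash
python3 st.py
python3 - <<'E'
from h import *
delta([.5378,-.322,.0685],np.pi/2+.1006)
E
```

```text
14.7833 [ 0.5382 -0.321   0.1094] [   2.5 -418.2] F [ 0.0809 -0.0885 -1.4427] M [-0.0159 -0.0143 -0.0254] tilt [-0.0001 -0.0002] yaw 0.100943132020616
xyz [-0.001  -0.0005  0.0409] a [-0.0001  0.0001  0.0003]
```

Emit:
{"op": "carry_out", "data": {"plan": [{"x":-0.001,"y":0,"z":0.015,"ax":0,"ay":0,"az":0,"hand":0},{"x":-0.001,"y":0,"z":0.028,"ax":0,"ay":0,"az":0,"hand":0},{"x":-0.001,"y":0,"z":0.035,"ax":0,"ay":0,"az":0,"hand":0},{"x":-0.001,"y":0,"z":0.038,"ax":0,"ay":0,"az":0,"hand":0},{"x":-0.001,"y":0,"z":0.04,"ax":0,"ay":0,"az":0,"hand":0},{"x":-0.001,"y":0,"z":0.041,"ax":0,"ay":0,"az":0,"hand":0},{"x":-0.001,"y":0,"z":0.041,"ax":0,"ay":0,"az":0,"hand":0}]}}

```text
clock: 15.37
tcp_pos: [0.5387, -0.3223, 0.0691]
orientation: [0.001, 0.671, 0.742, -0.0]
wrist_force: [-0.4, -0.1, -1.9]
finger_gap: 0.0219
```

```bash
python3 st.py
```

```text
15.3667 [ 0.5387 -0.3223  0.0691] [   3.  -419.5] F [-0.3748 -0.1458 -1.9487] M [ 0.0318 -0.0208 -0.0118] tilt [ 0.0007 -0.0008] yaw 0.10099250772106072
```

Not quite seated yet: the wrist force is still about the scraper's weight. Going 2.5 mm lower.

Emit:
{"op": "carry_out", "data": {"plan": [{"x":0,"y":0,"z":0.001,"ax":0,"ay":0,"az":0,"hand":0},{"x":0,"y":0,"z":0.002,"ax":0,"ay":0,"az":0,"hand":0},{"x":0,"y":0,"z":0.0025,"ax":0,"ay":0,"az":0,"hand":0},{"x":0,"y":0,"z":0.0025,"ax":0,"ay":0,"az":0,"hand":0}]}}

```text
clock: 15.7
tcp_pos: [0.5391, -0.3226, 0.0671]
orientation: [0.001, 0.671, 0.742, -0.0]
wrist_force: [0.3, 0.6, 0.2]
finger_gap: 0.0219
```

```bash
python3 st.py
```

```text
15.7 [ 0.5391 -0.3226  0.0671] [   3.3 -419.7] F [0.3039 0.565  0.1547] M [ 0.0037 -0.0126 -0.0393] tilt [ 0.0015 -0.0015] yaw 0.10101166971106323
```

The weight is now on the ledges and TCP height matches the pick-up (67 mm). I'll release it and rise.

Emit:
{"op": "carry_out", "data": {"plan": [{"x":0,"y":0,"z":0,"ax":0,"ay":0,"az":0,"hand":0.4},{"x":0,"y":0,"z":0,"ax":0,"ay":0,"az":0,"hand":0.7},{"x":0,"y":0,"z":0,"ax":0,"ay":0,"az":0,"hand":1},{"x":0,"y":0,"z":0,"ax":0,"ay":0,"az":0,"hand":1},{"x":0,"y":0,"z":0,"ax":0,"ay":0,"az":0,"hand":1},{"x":0,"y":0,"z":-0.02,"ax":0,"ay":0,"az":0,"hand":1},{"x":0,"y":0,"z":-0.05,"ax":0,"ay":0,"az":0,"hand":1},{"x":0,"y":0,"z":-0.09,"ax":0,"ay":0,"az":0,"hand":1},{"x":0,"y":0,"z":-0.13,"ax":0,"ay":0,"az":0,"hand":1},{"x":0,"y":0,"z":-0.17,"ax":0,"ay":0,"az":0,"hand":1},{"x":0,"y":0,"z":-0.172,"ax":0,"ay":0,"az":0,"hand":1},{"x":0,"y":0,"z":-0.172,"ax":0,"ay":0,"az":0,"hand":1}]}}

```text
clock: 16.7
tcp_pos: [0.5404, -0.3235, 0.2429]
orientation: [0.005, 0.67, 0.742, 0.0]
wrist_force: [-0.1, -0.6, -0.8]
finger_gap: 0.0854
```

Emit:
{"op": "carry_out", "data": {"plan": [{"x":0,"y":0,"z":0,"ax":0,"ay":0,"az":0,"hand":1},{"x":0,"y":0,"z":0,"ax":0,"ay":0,"az":0,"hand":1},{"x":0,"y":0,"z":0,"ax":0,"ay":0,"az":0,"hand":1}]}}

```text
clock: 16.95
tcp_pos: [0.5398, -0.323, 0.2413]
orientation: [0.003, 0.67, 0.742, 0.0]
wrist_force: [-0.5, -0.9, 0.2]
finger_gap: 0.0853
```

```bash
python3 - <<'E'
from h import *
snap("wrist","w15");snap("top","t15")
im=cv2.imread("pics/w15.png"); cv2.imwrite("pics/w15c.png",cv2.resize(im[45:245,270:380],None,fx=3,fy=3,interpolation=cv2.INTER_CUBIC))
E
python3 st.py
```

```text
17.05 [ 0.5398 -0.323   0.2413] [   4.  -420.2] F [-0.174   0.4719 -0.1707] M [-0.0326  0.0032  0.0306] tilt [ 0.005  -0.0042] yaw 0.10101936583338667
```

View pics/w15c.png

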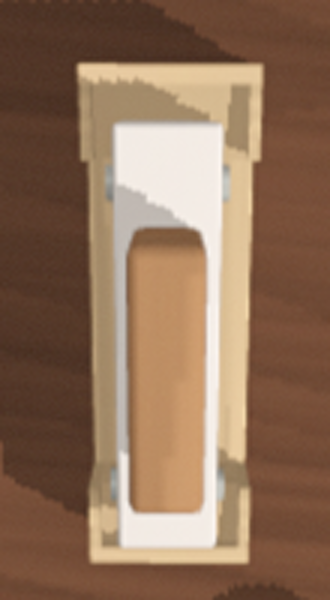

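View pics/t15.png

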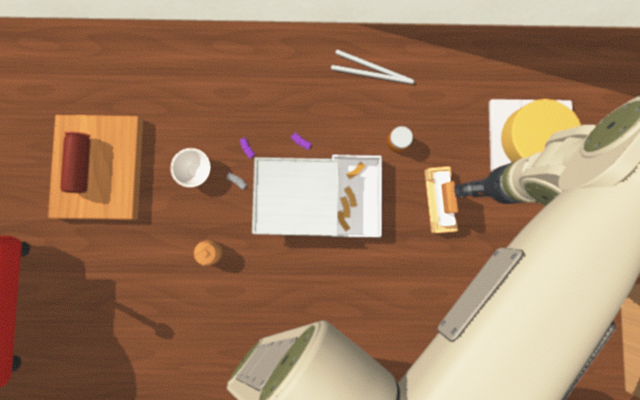

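The wrist crop shows the scraper lying straight in its rest, block from (114,124) to (216,547). The top view shows the rinds in the pan, the platter clear and the bystanders where they were, at (401,137), (207,252) and (191,167). One numeric check before handing in.

Run:
```python
from h import *
np.set_printoptions(precision=4,suppress=True)
W=json.load(open("w15.json"))
L=[[-.092,-.031,.037],[-.092,.031,.037],[.092,.031,.037],[.092,-.031,.037]]
w,r=fit([.54,-.32,.1],[(W,L,un([[78,65],[263,65],[248,562],[90,562]],3,270,45))]);print("rest",w,abs(r).max())
L=[[-.075,-.018,.03],[-.075,.018,.03],[.075,.018,.03],[.075,-.018,.03]]
L=np.array(L);
v,r=fit([.54,-.32,.1,.03],[(W,L,un([[114,124],[222,124],[216,547],[121,547]],3,270,45))]);print("scr",v,abs(r).max())
env.hand_in()
```

```text
rest [ 0.5382 -0.3218  0.0991] 0.3
scr [ 0.5397 -0.3221  0.1025  0.0274] 0.5
the job is handed in; nothing more can be done
```

The scraper wiped all four rinds into the waste pan in two passes, then went back in its rest and was released. I handed the job in at about 17 s; no verdict is reported.

- **Pressing:** I pressed the blade down behind the rinds and wiped once on the +x side and once on the -x side. From wrist-force readings at the end of each move, less the scraper's weight, the contact force was about 5 to 10 N. The force between readings was not recorded. Tilt stayed around 0.01 rad.
- **Rinds:** The last pictures show all four lying flat in the pan and the platter clear. They were moved only with the blade.
- **Scraper:** My final fit puts it about 2 mm from the rest's centre, with the long axes 0.003 rad apart. The wrist force dropped to about zero before release, and the tool was at its pick-up height.
- **Scraper height check:** That fit also gave about 27 mm for the block's top, used as a stand-in for the 30 mm ledge height. I put this down to single-view depth error.
- **Bystanders and look-alikes:** The jar, crock and bowl are at the same pixels as at the start. The grey and purple strips were not touched.

One early move call was refused because keys were missing, and I resent it. The arm had not moved.

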